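Rinse a spray-gun cup on the sprung cup rinser

TASK

Lift the bare metal spray-gun cup that stands mouth-down on the bench, keep it mouth-down, and set it over the jet of the cup rinser so that it sits level between the four prongs of the sprung star. Then use the cup to press the star down half-way, about 10 mm of its 20 mm travel and never to the bottom, keep it there for three seconds of rinsing, and finish while still holding it pressed at that depth: do not let go. Leave the tub, the tin and the brush where they are.

Things in the scene. Friction and masses are not known exactly. Their poses are not given: they have to be found in the camera images.
- cup: Bare aluminium cup, a plain straight cylinder without handle or cap, 60 mm outside diameter, 100 mm high, wall 2.5 mm, 0.1 to 0.2 kg. It stands mouth-down: closed flat end on top. Origin: centre of the mouth, at its lower edge; z points up to the closed end (top face at z = +100 mm). Grip it across its diameter from above, e.g. 70 mm above its mouth.
- rinser: Cup rinser fixed to the bench: round grey basin, 170 mm in diameter, rim 35 mm above the bench, with the black star inside. Origin: centre of its underside, z up. A fixed upright jet stands on its axis: 24 mm thick up to 56 mm above the bench, then a 12 mm thick brass nozzle up to 86 mm, rising through the star. A pipe stub leaves on its +x side.
- star_top (a point): Point on the rinser's axis at the upper face of the star, on which the cup's mouth rests; 58 mm above the bench when the star is up; moves down with it. The star has four arms, along the rinser's x and y axes both ways, each ending in an upturned prong 8 mm thick and 13 mm high; 76 to 80 mm is free between facing prongs, so the cup has about 8 mm to spare on each side.
- star (a joint): Downward travel of the star in m: 0 = up, at rest; 0.020 = bottom stop. Return spring: about 5 N to start it moving, plus 0.7 N per mm, so about 12 N at 10 mm in all, of which the weights of cup and star carry about 2 N. The cup's weight alone does not press it down.
- tub: Bystander: beige plastic tub with a lid and a small white knob, 80 mm across the lid, 102 mm high. Origin: centre of its underside.
- tin: Bystander: round steel tin with a paper label and a black screw cap, 72 mm in diameter, 106 mm high with its cap. Origin: centre of its underside.
- brush: Bystander: paint brush 200 mm long lying on the bench to the left of the rinser. Origin: centre of its underside, its x axis along the brush, handle to -x.

How it is judged:
On the way, in this order (a step that is already met when the one before it is completed fails the run):
1. the cup is lifted clear of the bench, mouth-down (height (world z) of cup above 0.085 m and angle between cup's own z axis and vertical below 0.3 rad), for 0.1 s.
2. the cup sits level on the star, between the prongs (horizontal distance between cup and star_top below 0.012 m and z of cup in the frame of star_top between -0.004 and 0.005 m and angle between cup's own z axis and vertical below 0.12 rad), for 0.1 s.
3. the cup keeps the star pressed 7 to 13 mm for three seconds, held by the robot (all of step 2 and value of joint star between 0.007 and 0.013 m and contact force between any of the fingers, the arm and cup above 2 N and contact force between cup and rinser above 4 N), for 3 s.
At the end, for the whole second after the job is handed in: The robot still holds the cup; the cup sits level (within 0.12 rad) on the star, within 12 mm of its axis and 5 mm of its upper face, bears on it with more than 4 N, and the star is steady, pressed down 7 to 13 mm (all of step 3 and velocity of joint star between -0.01 and 0.01 m/s); the arm keeps its last pose, push and grip.
It fails at once if the star is pushed to the bottom (more than 18 mm) (value of joint star above 0.018 m).
It fails at once if the cup is tipped out of mouth-down (more than 0.6 rad) (angle between cup's own z axis and vertical above 0.6 rad).
It fails at once if the lidded tub is moved more than 30 mm or tipped over (distance of tub from where it was at the start of the episode above 0.03 m or angle between tub's own z axis and vertical above 0.5 rad).
It fails at once if the capped tin is moved more than 30 mm or tipped over (distance of tin from where it was at the start of the episode above 0.03 m or angle between tin's own z axis and vertical above 0.5 rad).
It fails at once if the brush is moved more than 30 mm (distance of brush from where it was at the start of the episode above 0.03 m).
It also fails if it takes over 48 s, if anything falls off the work surface, if the arm or the gripper's body presses on something with over 40 N, if the wrist force passes 120 N, or if a joint passes its speed limit or range.

ROBOT

A 7-joint arm with a two-finger parallel gripper is mounted at the origin on the work surface. World frame = base frame: x ahead of the robot, y to its left, z up, the work surface at z = 0. Lengths are in m, angles in rad, forces in N, time in s.
With the tool pointing down it reaches from about 0.425 to 1.025 m from the base axis. Payload 9.4 kg.
Tool frame: the origin (TCP) lies at the very end of the fingers, on their centre line; the grasp point (between the pads) lies 19 mm behind it; z points along the fingers, y is the line along which they close (so a half turn about z gives the same grasp; the last joint's range is limited). The gripper opens to 93 mm and grips with 3 to 60 N. Pads are 15 mm wide; open, the fingers measure 128 mm over their backs; the gripper's body (75 mm by 188 mm) begins 65 mm behind the grasp point.
Start: joints at [-1.23, 0.599, -0.003, 1.599, 0.002, 0.943, -0.08], TCP at [0.294, 0.663, 0.219] pointing down, gripper open.
Joint ranges: [-2.57, 2.57], [-0.35, 1.97], [-1.29, 1.29], [0.11, 2.56], [-1.05, 4.19], [0.11, 1.86], [-2.63, 2.63]. Speed limits (rad/s): [2.22, 2.22, 3.01, 3.01, 3.14, 3.14, 3.14].

INTERFACE

Orientations are given as a rotation vector (axis times angle).
In Python, from workcell import arm, cam, order gives the robot as it stands (arm), with the cameras (cam) and the job (order).
- The arm moves only by the shell command python3 nudge.py [FORCE], which reads ROWS from standard input. ROWS is one flat JSON list of numbers that holds 1 to 12 rows one after another, with no inner brackets; each row has 7 numbers: the opening from 0.0 (shut) to 1.0 (fully open), then dx, dy, dz in shares of the most that a row can go, 1 being 62.5 mm, then a rotation vector rx, ry, rz in shares of 2 pi rad (1.0 is 2 pi rad); each row shifts and turns the commanded pose from where the row before left it, along the tool's axes as they then stand; what a row does not reach is not made up. A row lasts 1/8 s, in which the tool goes at most 0.0625 m and 0.188 rad, less where a joint would pass 70% of its speed; a pose out of reach is approached as far as the arm can. The fingers move at their own pace and stop on an object; FORCE is the grip in N (left out, the last holds). Time passes only in rows, so rows that do not move let the fingers close. It prints the time, the measured TCP pose, the force, the opening and the grip force at its end. No shift or turn number may pass 1 either way. Input that does not fit is refused with a message, and nothing moves.
- arm.read_state(): the state, without advancing time (a new reading comes with each control period).
- cam.camera(name): name is "scene" or "side" or "wrist"; returns a dict with "color" (384x512x3 uint8, red, green, blue), "fov_y" (degrees; the focal length in pixels is half the picture's height over the tangent of half this angle, whatever the lens; pixels are square), "cx", "cy" (the principal point, pixels), "rvec" (rotation vector, rad) and "tvec" (3), from world to camera coordinates, as OpenCV has them; the wrist camera has in their place "T_tool_cam" (4x4, takes a point from camera to tool coordinates, whose origin is the TCP and whose axes are the flange's). Camera axes: x right, y down, z forward; pixel columns grow to the right and rows downward; lengths in m; the calibration is good to about 2 mm. A picture is of the moment at which its call begins: read the wrist's pose just before it. There is no depth.
- order.close_job(): hands the job in; it is judged then, once.
The state is a dict: "clock": time; "joint_positions": joint angles; "joint_vel": joint speeds; "effort": joint torques, N m; "position": TCP position; "tcp_rot": TCP orientation; "contact_force": force on the tool from outside, world axes, zero at the start; "wrist_torque": the same for the moment, N m; "width": opening from 0.0 (shut) to 1.0 (fully open); "grasp_force": force on a finger pad.
Only numpy, scipy, OpenCV 4.12 (cv2) and the standard library are available. Lean on these libraries where they do the work, as an engineer would, in place of code of your own. Each camera call takes 0.05 s, during which the arm holds its last target. There are 200 camera calls.

## Working session

There is one attempt and no reset: what is moved stays moved. The work goes in short steps, Python scripts to look and compute and a shell command to move; the robot and the scene stay as the last step left them, time stands still between calls to the robot, and variables do not carry over. Pictures are saved under pics/ and viewed, at most 10 in all, crops included, and the job is handed in when it is done.

```bash
ls; mkdir -p pics
cat > h.py <<'E'
import numpy as np, cv2
from workcell import arm, cam, order
from scipy.spatial.transform import Rotation as R
def shot(n,f):
    s=arm.read_state(); c=cam.camera(n); cv2.imwrite('pics/'+f+'.png',c['color'][:,:,::-1])
    h=c['color'].shape[0]; c['f']=h/2/np.tan(np.radians(c['fov_y'])/2)
    if 'rvec' in c:
        A=cv2.Rodrigues(np.array(c['rvec'],float))[0]; c['R']=A.T; c['o']=-A.T@np.array(c['tvec'],float).ravel()
    else:
        T=np.array(c['T_tool_cam']); W=R.from_rotvec(s['tcp_rot']).as_matrix()
        c['R']=W@T[:3,:3]; c['o']=W@T[:3,3]+np.array(s['position'])
    np.savez('pics/'+f+'.npz',R=c['R'],o=c['o'],f=c['f'],cx=c['cx'],cy=c['cy'])
    return c
def load(f): return dict(np.load('pics/'+f+'.npz'))
def ray(c,u,v):
    d=c['R']@np.array([(u-c['cx'])/c['f'],(v-c['cy'])/c['f'],1]); return c['o'],d/np.linalg.norm(d)
def plane(c,u,v,z):
    o,d=ray(c,u,v); return o+d*(z-o[2])/d[2]
def tri(*rs):
    A=sum(np.eye(3)-np.outer(d,d) for o,d in rs); b=sum((np.eye(3)-np.outer(d,d))@o for o,d in rs)
    p=np.linalg.solve(A,b); return p,[round(float(np.linalg.norm(np.cross(p-o,d))),4) for o,d in rs]
def proj(c,p):
    q=c['R'].T@(np.array(p)-c['o']); return q[:2]/q[2]*c['f']+[c['cx'],c['cy']]
E
python3 - <<'E'
from h import *
for n in ('scene','side','wrist'): c=shot(n,n+'0'); print(n,c['o'].round(3),c['f'],c['R'][:,2].round(2))
a=[cv2.imread(f'pics/{n}0.png') for n in('scene','side')]
s=arm.read_state(); print(s)
E
```

```text
nudge.py
pics
workcell.py
scene [1.301 0.303 0.8  ] 349.4500638478656 [-0.69 -0.26 -0.68]
side [ 0.089 -0.901  0.851] 427.695053975151 [ 0.37  0.72 -0.59]
wrist [0.228 0.691 0.384] 268.8971724380652 [ 0.24 -0.11 -0.97]
{'clock': 0.15, 'joint_positions': array([-1.22968344,  0.59996331, -0.00248315,  1.59990243,  0.00179689,
        0.94288584, -0.07980966]), 'joint_vel': array([ 0.00027539, -0.00096729, -0.0015043 , -0.0036898 , -0.00075298,
       -0.00112754,  0.00013958]), 'effort': array([ 1.68602768e-03, -7.65587425e+01,  1.49848726e+00, -2.52564204e+01,
       -5.23343263e-02,  1.49303104e-02,  8.64789558e-05]), 'position': array([0.29408041, 0.66230697, 0.21795896]), 'tcp_rot': array([-6.51519641e-01, -3.07319130e+00,  1.81217383e-03]), 'contact_force': array([-0.20727855,  0.1222926 , -0.05638389]), 'wrist_torque': array([-0.02008609,  0.03631039,  0.0047047 ]), 'grasp_force': 0.0, 'width': 0.99626418782721}
```

View pics/scene0.png

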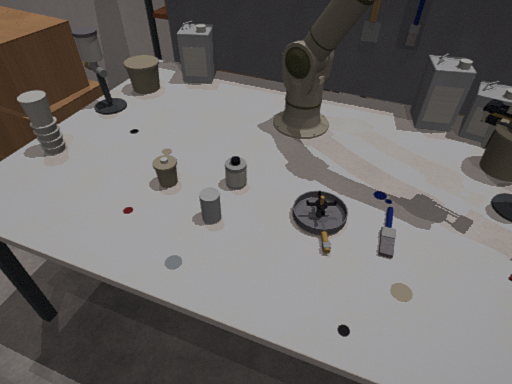

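View pics/side0.png

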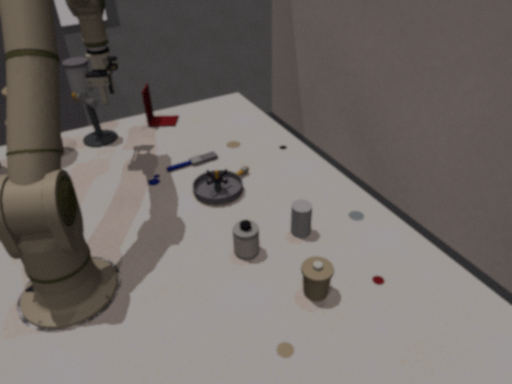

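The scene view shows the cup at about (210,207), the tin at (236,173), the tub at (166,172) and the rinser at (320,212). In the side view the cup is at (301,219) and the rinser at (218,186). I'll enlarge these for exact pixels.

Run:
```python
from h import *
def crop(n,x,y,w=66,h=50):
    a=cv2.imread(f'pics/{n}.png')[y:y+h,x:x+w]; return cv2.resize(a,None,fx=6,fy=6,interpolation=cv2.INTER_CUBIC)
a=np.vstack([np.hstack([crop('scene0',180,180),crop('scene0',287,185)]),np.hstack([crop('side0',268,194),crop('side0',186,160)])])
cv2.imwrite('pics/crops.png',a)
S,D=load('scene0'),load('side0')
for n,a,b in(('cup',(210,195),(301.5,207)),('rins',(320,212),(218,186)),('tin',(236,161),(246,226)),('tub',(165,161),(317,265)),('nozzle',(322,198),(217,172))):
    p,e=tri(ray(S,*a),ray(D,*b)); print(n,p.round(4),e)
```

```text
cup [ 0.6456 -0.0987  0.0945] [0.0007, 0.0007]
rins [0.5169 0.2129 0.0224] [0.0001, 0.0001]
tin [ 0.4679 -0.0953  0.0954] [0.0016, 0.0016]
tub [ 0.5541 -0.3107  0.094 ] [0.0001, 0.0001]
nozzle [0.5164 0.2105 0.0808] [0.0004, 0.0004]
```

View pics/crops.png

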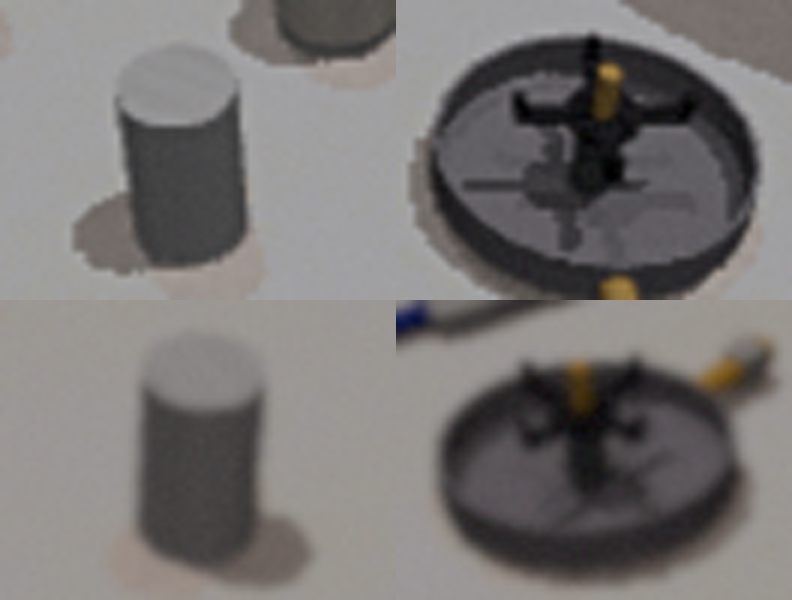

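Run:
```python
from h import *
S,D=load('scene0'),load('side0')
for n,a,b in(('cup',(209.4,193.8),(301.5,205.7)),('nozzle',(322.4,196.5),(216.6,170.7))):
    p,e=tri(ray(S,*a),ray(D,*b)); print(n,p.round(4),e)
# base of cup, rinser rim outline check
s=arm.read_state(); W=R.from_rotvec(s['tcp_rot']).as_matrix(); print(W.round(3))
print(W.T@(np.array([.516,.212,.24])-s['position']))
```

```text
cup [ 0.6456 -0.0995  0.0994] [0.0, 0.0]
nozzle [0.5154 0.2107 0.0862] [0.0005, 0.0005]
[[-0.914  0.406 -0.   ]
 [ 0.406  0.914 -0.001]
 [-0.    -0.001 -1.   ]]
[-0.38555147 -0.32154823 -0.02161647]
```

The rows are not in the units I measure in: shifts go in shares of 62.5 mm and turns go in shares of 2 pi rad. I convert before sending: -0.043 m is -0.688, -0.0357 m is -0.5712.

```bash
echo '[1,-0.688,-0.5712,-0.0384,0,0,0,1,-0.688,-0.5712,-0.0384,0,0,0,1,-0.688,-0.5712,-0.0384,0,0,0,1,-0.688,-0.5712,-0.0384,0,0,0,1,-0.688,-0.5712,-0.0384,0,0,0,1,-0.688,-0.5712,-0.0384,0,0,0,1,-0.688,-0.5712,-0.0384,0,0,0,1,-0.688,-0.5712,-0.0384,0,0,0,1,-0.688,-0.5712,-0.0384,0,0,0,1,0,0,0,0,0,0]' | python3 nudge.py
python3 - <<'E'
from h import *
c=shot('wrist','w1'); print(arm.read_state()['joint_positions'].round(2), proj(c,[.5154,.2107,.086]))
cv2.imwrite('pics/w1b.png',cv2.resize(cv2.imread('pics/w1.png'),(768,576)))
s=arm.read_state(); W=R.from_rotvec(s['tcp_rot']).as_matrix(); print(W.round(3))
print(W.T@(np.array([.6456,-.0995,.24])-s['position']))
E
```

```text
clock: 1.4
position: [0.5194, 0.2071, 0.2404]
tcp_rot: [0.663, 3.07, -0.002]
contact_force: [-0.8, 0.2, 0.4]
width: 0.997
grasp_force: 0.0
[-0.5   0.37  0.02  1.96 -0.01  0.81  0.68] [261.7949224  177.42748674]
[[-0.912  0.41   0.   ]
 [ 0.41   0.912 -0.   ]
 [-0.    -0.    -1.   ]]
[-0.24292203 -0.23012213  0.00037972]
```

View pics/w1b.png

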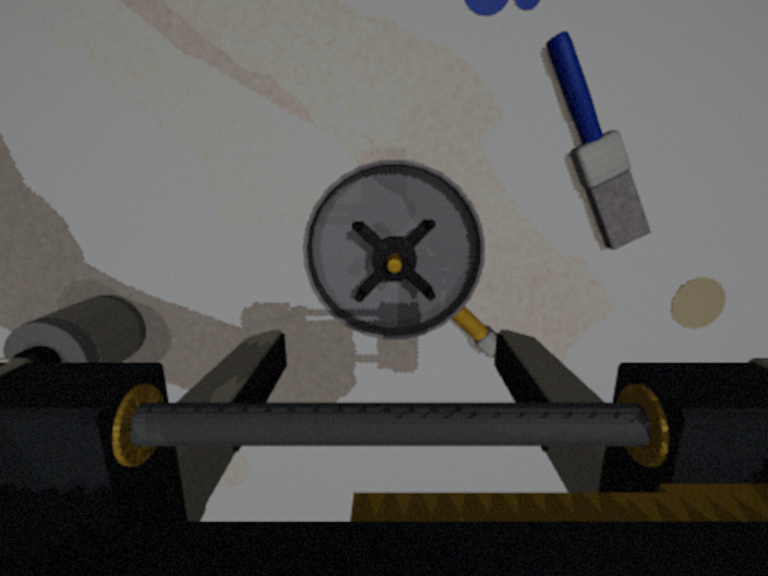

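The wrist picture puts the nozzle tip at (394,265) of the doubled image, within 1 px of my prediction. The prongs lie diagonal to the closing line, so the fingers will pass between them. Next I'll move over the cup.

Converted, -0.0405 m is -0.648, -0.0384 m is -0.6144.

```bash
echo '[1,-0.648,-0.6144,0,0,0,0,1,-0.648,-0.6144,0,0,0,0,1,-0.648,-0.6144,0,0,0,0,1,-0.648,-0.6144,0,0,0,0,1,-0.648,-0.6144,0,0,0,0,1,-0.648,-0.6144,0,0,0,0,1,0,0,0,0,0,0]' | python3 nudge.py
python3 - <<'E'
from h import *
w=load('w1'); print('star',plane(w,263.1-.2,174-.2,.071),'noz',plane(w,262.5,176.5,.086))
c=shot('wrist','w2'); print(proj(c,[.6456,-.0995,.1]))
cv2.imwrite('pics/w2b.png',cv2.resize(cv2.imread('pics/w2.png'),(768,576)))
s=arm.read_state(); W=R.from_rotvec(s['tcp_rot']).as_matrix(); print(W.round(3),s['joint_positions'].round(2))
print(W.T@(np.array([.6456,-.0995,.051])-s['position']))
E
```

```text
clock: 2.33
position: [0.647, -0.1006, 0.2396]
tcp_rot: [0.658, 3.072, -0.002]
contact_force: [0.1, 0.1, -0.4]
width: 1.002
grasp_force: 0.0
star [0.51457404 0.21269085 0.071     ] noz [0.5147042  0.21195116 0.086     ]
[260.81340022 183.01267906]
[[-0.913  0.407 -0.001]
 [ 0.407  0.913  0.   ]
 [ 0.001 -0.    -1.   ]] [ 0.02  0.49  0.07  1.75 -0.04  0.9   1.25]
[-0.00022064 -0.00213994  0.18854413]
```

View pics/w2b.png

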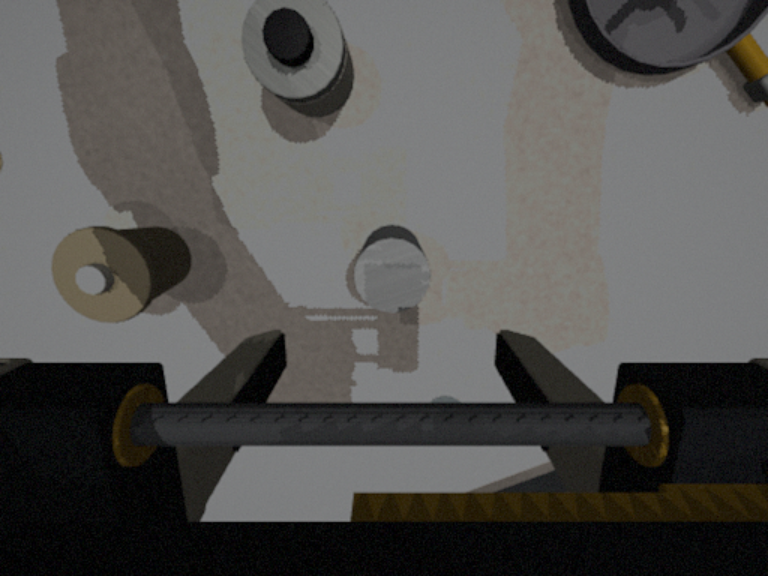

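The cup's top disc is centred at (394,275) in the doubled image, which is (262.7,183.3), about 2 px from prediction. The tin and tub are clear of the gripper.

```bash
python3 - <<'E'
from h import *
w=load('w2');print(plane(w,262.5,183,.1))
s=arm.read_state(); W=R.from_rotvec(s['tcp_rot']).as_matrix()
print(W.T@(plane(w,262.5,183,.1)-s['position']))
E
echo '[1,0,-0.016,0.56,0,0,0,1,0,0,0.56,0,0,0,1,0,0,0.48,0,0,0]' | python3 nudge.py 20
```

```text
[ 0.64638879 -0.09769829  0.1       ]
[-0.00017177 -0.00018038  0.13954387]
clock: 2.75
position: [0.6454, -0.0945, 0.139]
tcp_rot: [-0.646, -3.073, -0.002]
contact_force: [0.1, 0.5, -0.7]
width: 1.001
grasp_force: 0.0
```

```bash
echo '[1,0,0,0,0,0,0,1,0,0,0,0,0,0]' | python3 nudge.py
python3 - <<'E'
from h import *
s=arm.read_state(); W=R.from_rotvec(s['tcp_rot']).as_matrix();print(W[:,2])
print(W.T@(np.array([.646,-.0985,.051])-s['position']))
E
```

```text
clock: 3.0
position: [0.6463, -0.0965, 0.1412]
tcp_rot: [0.649, 3.073, 0.001]
contact_force: [-0.1, -0.0, 0.7]
width: 1.001
grasp_force: 0.0
[ 8.80011888e-04  4.74082164e-04 -9.99999500e-01]
[-0.00046522 -0.0019795   0.09020985]
```

Converted, 0.03 m is 0.48, 0.02 m is 0.32.

```bash
echo '[1,0,-0.024,0.48,0,0,0,1,0,0,0.48,0,0,0,1,0,0,0.32,0,0,0,1,0,0,0.16,0,0,0,1,0,0,0,0,0,0,1,0,0,0,0,0,0]' | python3 nudge.py
echo '[0.55,0,0,0,0,0,0,0.55,0,0,0,0,0,0,0.55,0,0,0,0,0,0,0.55,0,0,0,0,0,0]' | python3 nudge.py 25
```

```text
clock: 3.75
position: [0.6457, -0.0996, 0.0512]
tcp_rot: [0.651, 3.072, 0.0]
contact_force: [0.7, 0.1, 0.4]
width: 0.999
grasp_force: 0.0
clock: 4.25
position: [0.6452, -0.0994, 0.0504]
tcp_rot: [0.651, 3.073, 0.0]
contact_force: [-0.1, 0.8, 1.1]
width: 0.652
grasp_force: 25.0
```

Converted, -0.03 m is -0.48, -0.02 m is -0.32.

```bash
echo '[0.3,0,0,0,0,0,0,0.3,0,0,0,0,0,0,0.3,0,0,-0.16,0,0,0,0.3,0,0,-0.48,0,0,0,0.3,0,0,-0.48,0,0,0,0.3,0,0,-0.48,0,0,0,0.3,0,0,-0.32,0,0,0,0.3,0,0,-0.16,0,0,0,0.3,0,0,0,0,0,0,0.3,0,0,0,0,0,0]' | python3 nudge.py 45
python3 - <<'E'
from h import *
s=arm.read_state(); W=R.from_rotvec(s['tcp_rot']).as_matrix();print(W.T@(np.array([.515,.2115,.181])-s['position']))
E
```

```text
clock: 5.5
position: [0.6446, -0.0994, 0.1794]
tcp_rot: [-0.651, -3.072, 0.0]
contact_force: [-0.3, 0.5, -1.3]
width: 0.653
grasp_force: 45.0
[ 0.24459552  0.23160747 -0.00141867]
```

Converted, 0.04 m is 0.64, 0.038 m is 0.608.

```bash
echo '[0.3,0.32,0.304,0,0,0,0,0.3,0.56,0.528,0,0,0,0,0.3,0.64,0.608,0,0,0,0,0.3,0.64,0.608,0,0,0,0,0.3,0.64,0.608,0,0,0,0,0.3,0.56,0.528,0,0,0,0,0.3,0.32,0.304,0,0,0,0,0.3,0.2336,0.2176,0,0,0,0,0.3,0,0,0,0,0,0,0.3,0,0,0,0,0,0,0.3,0,0,0,0,0,0]' | python3 nudge.py
python3 - <<'E'
from h import *
s=arm.read_state(); W=R.from_rotvec(s['tcp_rot']).as_matrix();print(W.T@(np.array([.515,.2115,.181])-s['position']), W[:,2])
def crop(n,x,y,w=66,h=80):
    a=cv2.imread(f'pics/{n}.png')[y:y+h,x:x+w]; return cv2.resize(a,None,fx=6,fy=6,interpolation=cv2.INTER_CUBIC)
c=shot('scene','scene2'); print('scene mouth axis',proj(c,[.515,.2115,.13]));print(proj(c,[.515,.2115,.0862]))
c=shot('side','side2'); print('side',proj(c,[.515,.2115,.13]))
cv2.imwrite('pics/crops2.png',np.hstack([crop('scene2',287,155),crop('side2',186,120)]))
E
```

```text
clock: 6.88
position: [0.5161, 0.21, 0.1802]
tcp_rot: [0.655, 3.072, -0.001]
contact_force: [0.1, -0.2, -0.9]
width: 0.649
grasp_force: 45.0
[ 0.00167051  0.00093339 -0.00081823] [ 2.00485543e-04 -5.39586730e-04 -9.99999834e-01]
scene mouth axis [324.67360341 185.61424397]
[322.57618157 196.57262001]
side [215.24362175 159.15864474]
```

View pics/crops2.png

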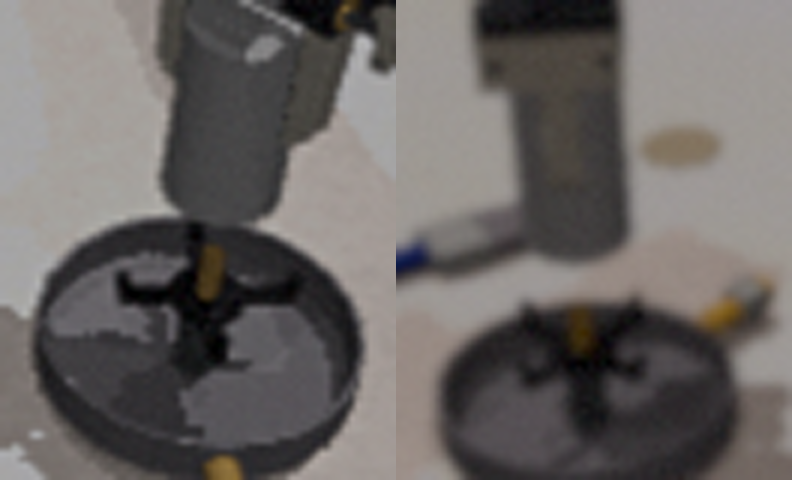

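The cup hangs over the jet, upright. In the side view its mouth centre is at (215,159), as predicted. In the scene view it is about 0.8 px left of the axis, which matches the 2 mm TCP error. I'll correct that and descend.

Converted, 0.02 m is 0.32, 0.0016 m is 0.0256.

```bash
echo '[0.3,0.0256,0.0144,0,0,0,0,0.3,0,0,0.16,0,0,0,0.3,0,0,0.32,0,0,0,0.3,0,0,0.32,0,0,0,0.3,0,0,0.16,0,0,0,0.3,0,0,0.072,0,0,0,0.3,0,0,0,0,0,0,0.3,0,0,0,0,0,0]' | python3 nudge.py
python3 - <<'E'
from h import *
s=arm.read_state(); W=R.from_rotvec(s['tcp_rot']).as_matrix();print(W.T@(np.array([.515,.2115,.109])-s['position']),s['position'],s['contact_force'])
def crop(n,x,y,w=66,h=80):
    a=cv2.imread(f'pics/{n}.png')[y:y+h,x:x+w]; return cv2.resize(a,None,fx=6,fy=6,interpolation=cv2.INTER_CUBIC)
c=shot('scene','scene3');c=shot('side','side3')
cv2.imwrite('pics/crops3.png',np.hstack([crop('scene3',287,155),crop('side3',186,130)]))
E
```

```text
clock: 7.98
position: [0.5148, 0.213, 0.1163]
tcp_rot: [0.651, 3.073, 0.001]
contact_force: [-0.0, 0.0, -0.8]
width: 0.652
grasp_force: 45.0
[-0.00081753 -0.00129927  0.00725458] [0.51477367 0.21301632 0.11625499] [-0.03946505  0.01838388 -0.76302428]
```

View pics/crops3.png

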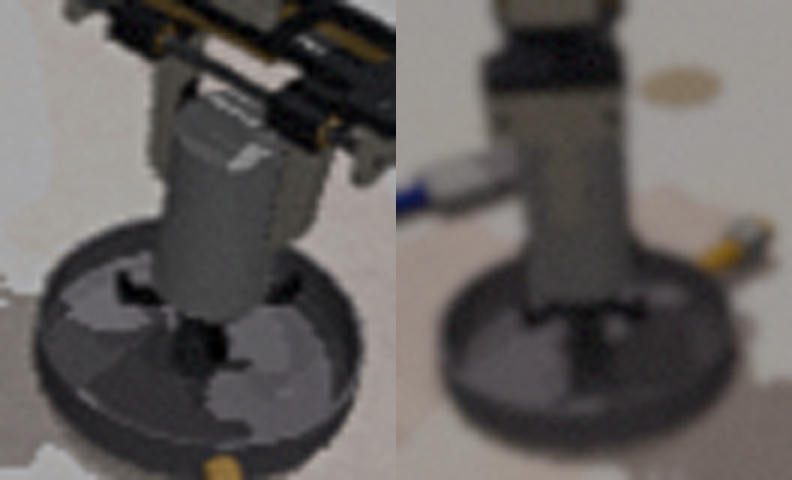

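The cup's mouth lies between the prongs. In the scene crop it spans 155–275 against prong tips at 125 and 297. In the side crop it spans 525–632 against 530–640 for the diagonal prongs. The offset is no more than 3 mm. I'll lower it onto the star.

Converted, 0.002 m is 0.032, 0.001 m is 0.016.

```bash
echo '[0.3,0,0,0.032,0,0,0,0.3,0,0,0.032,0,0,0,0.3,0,0,0.016,0,0,0,0.3,0,0,0.016,0,0,0,0.3,0,0,0,0,0,0,0.3,0,0,0,0,0,0]' | python3 nudge.py
echo '[0.3,0,0,0.016,0,0,0,0.3,0,0,0,0,0,0,0.3,0,0,0,0,0,0]' | python3 nudge.py
```

```text
clock: 8.82
position: [0.5145, 0.2129, 0.1097]
tcp_rot: [0.651, 3.073, -0.0]
contact_force: [0.5, 0.1, -1.6]
width: 0.65
grasp_force: 45.0
clock: 9.2
position: [0.5144, 0.2129, 0.1087]
tcp_rot: [0.652, 3.073, -0.0]
contact_force: [0.2, 0.4, -1.5]
width: 0.651
grasp_force: 45.0
```

Converted, 0.001 m is 0.016.

```bash
echo '[0.3,0,0,0.016,0,0,0,0.3,0,0,0,0,0,0,0.3,0,0,0,0,0,0]' | python3 nudge.py; echo '[0.3,0,0,0.016,0,0,0,0.3,0,0,0,0,0,0,0.3,0,0,0,0,0,0]' | python3 nudge.py; echo '[0.3,0,0,0.016,0,0,0,0.3,0,0,0,0,0,0,0.3,0,0,0,0,0,0]' | python3 nudge.py
```

```text
clock: 9.57
position: [0.5145, 0.2129, 0.1079]
tcp_rot: [0.652, 3.073, 0.0]
contact_force: [-1.1, -0.5, 3.5]
width: 0.65
grasp_force: 45.0
clock: 9.95
position: [0.5146, 0.2129, 0.1068]
tcp_rot: [0.652, 3.073, 0.0]
contact_force: [0.2, 0.5, 3.9]
width: 0.653
grasp_force: 45.0
clock: 10.32
position: [0.5145, 0.2129, 0.1058]
tcp_rot: [0.651, 3.073, 0.0]
contact_force: [-0.8, 0.1, 4.6]
width: 0.648
grasp_force: 45.0
```

Contact came at TCP z ≈ 0.1083, where the force jumped by 5 N. Half-way is therefore z ≈ 0.0983.

Converted, 0.001 m is 0.016.

```bash
echo '[0.3,0,0,0.016,0,0,0,0.3,0,0,0.016,0,0,0,0.3,0,0,0.016,0,0,0,0.3,0,0,0.016,0,0,0,0.3,0,0,0.016,0,0,0,0.3,0,0,0,0,0,0,0.3,0,0,0,0,0,0]' | python3 nudge.py; echo '[0.3,0,0,0.016,0,0,0,0.3,0,0,0.016,0,0,0,0.3,0,0,0.008,0,0,0,0.3,0,0,0,0,0,0,0.3,0,0,0,0,0,0]' | python3 nudge.py
python3 - <<'E'
from h import *
def crop(n,x,y,w=66,h=80):
    a=cv2.imread(f'pics/{n}.png')[y:y+h,x:x+w]; return cv2.resize(a,None,fx=6,fy=6,interpolation=cv2.INTER_CUBIC)
c=shot('scene','scene4');c=shot('side','side4')
cv2.imwrite('pics/crops4.png',np.hstack([crop('scene4',287,155),crop('side4',186,130)]))
E
```

```text
clock: 11.2
position: [0.5146, 0.2129, 0.101]
tcp_rot: [0.652, 3.073, 0.0]
contact_force: [-1.1, -0.6, 8.0]
width: 0.65
grasp_force: 45.0
clock: 11.82
position: [0.5146, 0.2129, 0.0986]
tcp_rot: [0.652, 3.073, 0.0]
contact_force: [-1.7, -1.0, 8.9]
width: 0.651
grasp_force: 45.0
```

View pics/crops4.png

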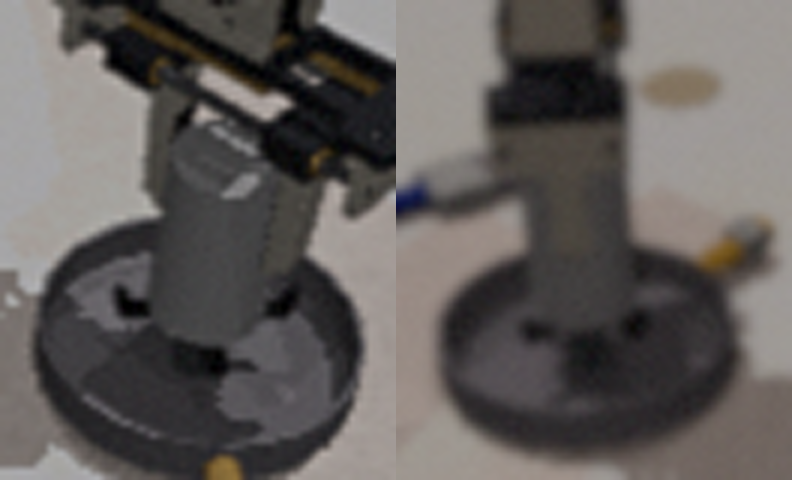

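The cup sits level between the prongs with the star visibly lower: left prong at about (130,300), arm hub at (200,360). The 8.9 N reading, up from −1.5 N, fits about 9.7 mm. I'll hold it there.

```bash
for i in 1 2 3; do echo '[0.3,0,0,0,0,0,0,0.3,0,0,0,0,0,0,0.3,0,0,0,0,0,0,0.3,0,0,0,0,0,0,0.3,0,0,0,0,0,0,0.3,0,0,0,0,0,0,0.3,0,0,0,0,0,0,0.3,0,0,0,0,0,0,0.3,0,0,0,0,0,0,0.3,0,0,0,0,0,0,0.3,0,0,0,0,0,0,0.3,0,0,0,0,0,0]' | python3 nudge.py | egrep 'clock|position|contact'; done
```

```text
clock: 13.42
position: [0.5146, 0.2129, 0.0986]
contact_force: [-1.6, -1.3, 9.2]
clock: 14.92
position: [0.5146, 0.2129, 0.0986]
contact_force: [-0.6, -0.6, 8.5]
clock: 16.42
position: [0.5146, 0.2129, 0.0986]
contact_force: [-0.8, -0.7, 9.3]
```

```bash
python3 -c "
from workcell import arm, cam, order
print(order.close_job())"
```

```text
the job is handed in; nothing more can be done
None
```

The cup is on the star, level and centred to about 3 mm by camera. I held it pressed about 9.7 mm (estimated from tool height and force) for 4.5 s, and handed the job in at 16.4 s, still gripping and pressing; no verdict was printed.

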